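# Stack a loaded pottery crate on its rim lugs

## Robot

A 6-joint arm with a two-finger parallel gripper is mounted at the origin on the work surface. World frame = base frame: x ahead of the robot, y to its left, z up, the work surface at z = 0. Lengths are in mm, angles in rad, forces in N, time in s.
With the tool pointing down it reaches from about 350 to 875 mm from the base axis. Payload 4.2 kg.
Tool frame: the origin (TCP) lies at the very end of the fingers, on their centre line; the grasp point (between the pads) lies 19 mm behind it; z points along the fingers, y is the line along which they close (so a half turn about z gives the same grasp; the last joint's range is limited). The gripper opens to 85 mm and grips with 20 to 120 N. Pads are 22 mm wide; open, the fingers measure 114 mm over their backs; the gripper's body (76 mm by 85 mm) begins 54 mm behind the grasp point. The pads swing forward as they close: fully open they stand 13 mm farther back than shut.
Start: joints at [-1.053, 0.385, 0.008, 0, -1.194, -0.259], TCP at [159.967, -604.16, 231.312] pointing down, gripper open.
Joint ranges: [-3.14, 3.14], [-1.21, 2.06], [-1.07, 1.41], [-3.16, 2.05], [-2.99, -0.16], [-3.1, 3.1]. Speed limits (rad/s): [2.79, 2.79, 3.14, 3.14, 3.14, 3.14].

## Interface

Orientations are given as a unit quaternion [x, y, z, w].
In Python, from bench import arm, optics gives the robot as it stands. The module is installed in compiled form; this text tells all that it offers.
- The arm moves only by the tool step_arm, never from a script. Its argument "motion" is a list of rows, each an object with "dr": the turn, a rotation vector about the tool's x, y, z in units of 8 degrees (1.0 is 8 degrees), a list of three; "slide": the shift along the tool's x, y, z in mm, a list of three; "jaw": the finger opening in mm, from 0 to 85.4. A call has exactly 8 rows; each row is the pose to reach, as a shift and turn from the pose commanded when the call began, along the tool's axes at that moment; what a row does not reach only later rows make up. A row lasts 1/8 s, in which the tool goes at most 62.5 mm and 10.7 degrees, less where a joint would pass 70% of its speed; a pose out of reach is approached as far as the arm can. A call with a gripper value outside its range is refused whole. The fingers move at their own pace and stop on an object; the grip force is fixed at half the most. Time passes only in rows, so rows that repeat a pose let the fingers close, or fill a call up. It gives the time, the measured TCP pose, the force, the opening and the grip force at its end, in the units of the state.
- arm.read_state(): the state, without advancing time (a new reading comes with each control period).
- optics.get_image(name): name is "side" or "top" or "wrist"; returns the picture (480x640x3 uint8, blue, green, red); there is no depth.
- optics.camera_info(name): a dict with "camera_matrix" (3x3 intrinsics, pixels), "view" (4x4, takes a point from world to camera coordinates); the wrist camera has in their place "T_tool_cam" (4x4, takes a point from camera to tool coordinates, whose origin is the TCP and whose axes are the flange's). Camera axes: x right, y up, looking along -z (the intrinsics and any distortion apply to the point x, -y, -z); pixel columns grow to the right and rows downward; lengths in mm; the calibration is good to about 2 mm. The wrist camera is an equidistant fisheye: a pixel r from the principal point sees the ray r / f radians off the axis. A picture is of the moment at which its call begins: read the wrist's pose just before it. camera_info takes no time and is no camera call.
- arm.job_done(): hands the job in; it is judged then, once.
The state is a dict: "clock": time; "joints": joint angles; "joint_vel": joint speeds; "joint_efforts": joint torques, N m; "position": TCP position; "ee_rot": TCP orientation; "contact_force": force on the tool from outside, world axes, zero at the start; "wrist_torque": the same for the moment, N m; "gripper_width": finger opening in mm; "grasp_force": force on a finger pad.
Only numpy, scipy, OpenCV 4.12 (cv2) and the standard library are available. Lean on these libraries where they do the work, as an engineer would, in place of code of your own. Each camera call takes 0.05 s, during which the arm holds its last target. There are 200 camera calls.

## Task

Take the white crate filled with reddish-brown clay handles by its grey grip bar, turn it half round and set it gently on top of the crate filled with yellow stars, so that its blue end comes over the other crate's white end and it stands level on the rim lugs instead of sinking in and crushing the ware. Keep it level on the way, let go of it, and leave the star crate and the crate of green tiles standing where they are.

Things in the scene. Friction and masses are not known exactly. Their poses are not given: they have to be found in the camera images.
- handle_crate_grip (a point): Crate to move, full of reddish-brown clay handles, 0.3-0.6 kg: white, rim 136 (x) by 180 (y) mm, 84 mm high, blue rim wall at its +y end, white at -y. This point: middle of its grey grip bar, 55 mm above the underside, z up. Bar: 24 thick in x, 80 long in y, from 32 to 72 above the underside. Free beside the bar: 50 each side down to 45 above the underside, 28 down to 35 (ware below).
- star_crate_grip (a point): Same crate shape, full of yellow stars, 0.8 kg, to be stacked upon: middle of its grip bar, 55 mm above its underside, +y towards its blue end. With the handle crate nested wrongly (blue ends together) the two grip points are 44 mm apart in height; rightly stacked (its blue end over this one's white end), exactly 78 mm, one straight above the other.
- star_crate_lugs (a point): Centre of the star crate's mouth at the height of its lug tops, 78 mm above its underside, 6 below the rim; axes as the crate's. Lugs reach 28 mm inward: two blue ones in the corners of the blue end, a grey one in the middle of the white end. The upper crate's foot (lower 42 mm, 104 by 148, recessed at the places of the lugs) enters the rim with 12 mm play on every side.
- tile_crate_grip (a point): Same crate shape, full of dark green tiles, 0.6 kg: a bystander, to be left alone. Middle of its grip bar, 55 mm above its underside, +y towards its blue end.

How it is judged (in metres and radians):
On the way:
1. the handle crate is lifted clear, above the height of the rims (height (world z) of handle_crate_grip above 0.145 m), for 0.2 s.
At the end, for the whole second after the job is handed in: The handle crate rests, released and still, on the lugs of the star crate: 73 to 82 mm above it (nested it would be at 44 mm, on the rim at 84 mm), centres within 20 mm, long axes within 0.2 rad, both level within 0.05 rad, the star crate standing on the bench (z of handle_crate_grip in the frame of star_crate_grip between 0.073 and 0.082 m and horizontal distance between handle_crate_grip and star_crate_grip below 0.02 m and angle between the y axis of handle_crate_grip and the y axis of star_crate_grip, either way round below 0.2 rad and angle between each of handle_crate_grip, star_crate_grip's own z axis and vertical below 0.05 rad and height (world z) of star_crate_grip below 0.06 m and linear speed of handle_crate below 0.02 m/s); the robot touches nothing.
It fails at once if the handle crate is tipped by more than 0.5 rad, spilling its ware (angle between handle_crate_grip's own z axis and vertical above 0.5 rad).
It fails at once if the handle crate is dropped or slammed onto the star crate (it moves faster than 0.6 m/s close above it, as after a fall of some 20 mm) (horizontal distance between handle_crate_grip and star_crate_grip below 0.05 m and z of handle_crate_grip in the frame of star_crate_grip below 0.15 m and linear speed of handle_crate above 0.6 m/s).
It fails at once if the star crate is shifted by more than 40 mm (distance of star_crate_grip from where it was at the start of the episode above 0.04 m).
It fails at once if the tile crate is shifted by more than 30 mm (distance of tile_crate_grip from where it was at the start of the episode above 0.03 m).
It also fails if it takes over 38 s, if anything falls off the work surface, if the arm or the gripper's body presses on something with over 40 N, if the wrist force passes 120 N, or if a joint passes its speed limit or range.

## Working session

There is one attempt and no reset: what is moved stays moved. The work goes in short steps, Python scripts to look and compute and a tool call to move; the robot and the scene stay as the last step left them, time stands still between calls to the robot, and variables do not carry over. Pictures are saved under pics/ and viewed, at most 10 in all, crops included, and the job is handed in when it is done.

Besides the shell and the picture viewer there is one more tool, called after ">>>" as name(argument=value, ...), one argument or row to a line, values as JSON. step_arm: Moves the arm, as the interface text tells. Its arguments: {"type":"object","properties":{"motion":{"type":"array","items":{"type":"object","properties":{"dr":{"type":"array","items":{"type":"number"}},"slide":{"type":"array","items":{"type":"number"}},"jaw":{"type":"number"}}}}},"required":["motion"]}

```bash
mkdir -p pics
python3 - <<'E'
from bench import arm, optics
import cv2,numpy as np
np.set_printoptions(suppress=True,precision=3)
s=arm.read_state();print(s)
for n in("top","side"):
    cv2.imwrite(f"pics/{n}0.png",optics.get_image(n));print(n,optics.camera_info(n))
print(optics.camera_info("wrist"))
E
```

```text
{'clock': 0.0, 'joints': array([-1.053,  0.386,  0.007, -0.001, -1.194, -0.259]), 'joint_vel': array([ 0.   , -0.001,  0.   , -0.001,  0.002,  0.   ]), 'joint_efforts': array([  0.001, -39.229,  18.841,   4.186,  -0.005,   0.   ]), 'position': array([ 159.81 , -603.616,  230.217]), 'ee_rot': array([-0.129,  0.992,  0.001, -0.   ]), 'contact_force': array([-0.152, -0.083, -0.467]), 'wrist_torque': array([-0.012,  0.026, -0.011]), 'grasp_force': 0.0, 'gripper_width': 84.97210548420355}
top {'camera_matrix': array([[600.399,   0.   , 313.58 ],
       [  0.   , 600.399, 236.683],
       [  0.   ,   0.   ,   1.   ]]), 'view': array([[    0.001,    -1.   ,    -0.031,    29.131],
       [    0.987,    -0.004,     0.162,  -555.106],
       [   -0.162,    -0.031,     0.986, -1233.616],
       [    0.   ,     0.   ,     0.   ,     1.   ]])}
side {'camera_matrix': array([[433.588,   0.   , 316.675],
       [  0.   , 433.588, 242.252],
       [  0.   ,   0.   ,   1.   ]]), 'view': array([[   1.   ,   -0.028,    0.004, -526.375],
       [   0.019,    0.76 ,    0.65 ,  -81.844],
       [  -0.022,   -0.65 ,    0.76 , -872.65 ],
       [   0.   ,    0.   ,    0.   ,    1.   ]])}
{'camera_matrix': array([[371.648,   0.   , 319.909],
       [  0.   , 371.648, 231.876],
       [  0.   ,   0.   ,   1.   ]]), 'T_tool_cam': array([[   0.001,    0.953,    0.304,   76.615],
       [   1.   ,   -0.001,   -0.001,   -0.417],
       [  -0.001,    0.304,   -0.953, -142.455],
       [   0.   ,    0.   ,    0.   ,    1.   ]])}
```

View pics/top0.png

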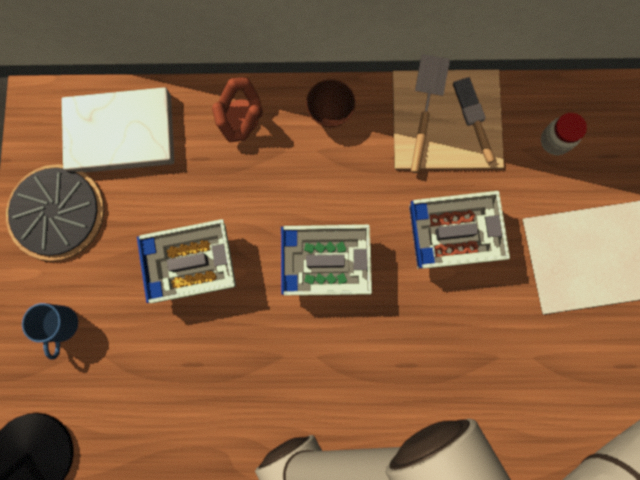

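The top view shows star crate (centre ~186,262), tile crate (~326,260) and handle crate (~460,230), all with blue ends at the left (+y). I'll enlarge it to pick the rim corners.

Run:
```python
import cv2,numpy as np
a=cv2.imread("pics/top0.png")
s=cv2.resize(a[210:310,130:240],None,fx=3.6,fy=3.6*1.0,interpolation=cv2.INTER_CUBIC)
h=cv2.resize(a[180:280,405:515],None,fx=3.6,fy=3.6,interpolation=cv2.INTER_CUBIC)
cv2.imwrite("pics/crop.png",np.hstack([s,h]));print(s.shape)
```

```text
(360, 396, 3)
```

View pics/crop.png

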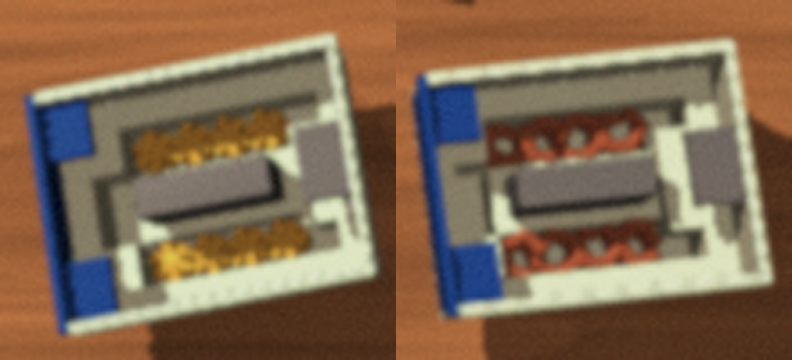

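The crop shows the rim corners of star (27,95),(334,34),(376,275),(62,335) and handle (418,74),(736,39),(773,284),(446,320), blue ends left. Now I fit the known rectangle.

```bash
cat > h.py <<'E'
from bench import arm, optics
import cv2,numpy as np
from scipy.spatial.transform import Rotation as R
from scipy.optimize import least_squares
np.set_printoptions(suppress=True,precision=3)
def back(n,uv,z):
    c=optics.camera_info(n);K=c["camera_matrix"];V=c["view"]
    d=np.c_[(uv[:,0]-K[0,2])/K[0,0],-(uv[:,1]-K[1,2])/K[1,1],-np.ones(len(uv))]@V[:3,:3]
    o=-V[:3,:3].T@V[:3,3]
    return (o+d*((z-o[2])/d[:,2])[:,None])[:,:2]
# rect corners TL,TR,BR,BL in image: (+x,+y),(+x,-y),(-x,-y),(-x,+y)
M=np.array([[68,90],[68,-90],[-68,-90],[-68,90.]])
def fit(P):
    f=lambda q:(M@np.array([[np.cos(q[2]),np.sin(q[2])],[-np.sin(q[2]),np.cos(q[2])]])+q[:2]-P).ravel()
    r=least_squares(f,[*P.mean(0),0]);return r.x,r.fun.reshape(-1,2)
E
python3 - <<'E'
from h import *
S=np.array([[27,95],[334,34],[376,275],[62,335.]]);H=np.array([[22,74],[340,39],[377,284],[50,320.]])
for p,o in((S,(130,210)),(H,(405,180))):
    print(fit(back("top",(p+.5)/3.6-.5+o,84)))
s=arm.read_state();print(R.from_quat(s["ee_rot"]).as_matrix())
E
```

```text
(array([499.773, 292.699,   0.192]), array([[-2.391, -1.232],
       [-3.151, -0.061],
       [ 3.018,  1.59 ],
       [ 2.525, -0.297]]))
(array([ 563.403, -272.547,    0.101]), array([[-2.852, -1.449],
       [-4.181,  2.198],
       [ 2.623,  2.254],
       [ 4.41 , -3.002]]))
[[-0.967 -0.256 -0.001]
 [-0.256  0.967  0.002]
 [ 0.     0.002 -1.   ]]
```

```bash
cat >> h.py <<'E'
def plan(pos,yawY):
    """slide [mm] and dr [8 deg units] from the measured pose to a tool-down pose with tool y at yawY"""
    s=arm.read_state();A=R.from_quat(s["ee_rot"])
    y=np.array([np.cos(yawY),np.sin(yawY),0]);z=np.array([0,0,-1.])
    B=R.from_matrix(np.c_[np.cross(y,z),y,z])
    print("clock",s["clock"],"pos",s["position"],"F",s["contact_force"],"w",s["gripper_width"],"q",s["joints"])
    print("slide",A.inv().apply(np.array(pos)-s["position"]),"dr",(A.inv()*B).as_rotvec()/np.radians(8))
E
python3 -c "
from h import *
plan((563.4,-272.5,200),0.101)"
```

```text
clock 0.1 pos [ 159.85  -603.673  230.333] F [-1.43  -0.394  1.202] w 85.51920643693519 q [-1.053  0.385  0.007 -0.    -1.194 -0.259]
slide [-474.839  216.871   30.704] dr [ 0.01  -0.013 12.379]
```

>>> step_arm(
  motion=[
    {"slide": [-30,14,2],"dr": [0,0,0.8],"jaw": 40},
    {"slide": [-80,36,5],"dr": [0,0,2],"jaw": 40},
    {"slide": [-135,61,8],"dr": [0,0,3.3],"jaw": 40},
    {"slide": [-190,87,11],"dr": [0,0,4.6],"jaw": 40},
    {"slide": [-245,112,14],"dr": [0,0,5.9],"jaw": 40},
    {"slide": [-300,137,17],"dr": [0,0,7.2],"jaw": 40},
    {"slide": [-345,158,20],"dr": [0,0,8.4],"jaw": 40},
    {"slide": [-380,174,22],"dr": [0,0,9.6],"jaw": 40},
  ],
)

```text
clock: 1.1
position: [484.2, -336.7, 208.7]
ee_rot: [0.516, 0.857, 0.0, -0.0]
contact_force: [0.3, -0.1, -0.5]
gripper_width: 40.2
grasp_force: 0.0
```

```bash
python3 -c "
from h import *
plan((563.4,-272.5,200),0.101)"
```

```text
clock 1.1 pos [ 484.185 -336.744  208.659] F [ 0.328 -0.051 -0.489] w 40.24511611112029 q [-0.333  0.342 -0.115 -0.    -1.114 -2.321]
slide [ 19.695 100.074   8.632] dr [-0.004 -0.006  2.765]
```

>>> step_arm(
  motion=[
    {"slide": [5,25,2],"dr": [0,0,0.7],"jaw": 40},
    {"slide": [11,55,5],"dr": [0,0,1.6],"jaw": 40},
    {"slide": [16,82,7],"dr": [0,0,2.4],"jaw": 40},
    {"slide": [19.7,100,8.6],"dr": [0,0,2.77],"jaw": 40},
    {"slide": [19.7,100,8.6],"dr": [0,0,2.77],"jaw": 40},
    {"slide": [19.7,100,8.6],"dr": [0,0,2.77],"jaw": 40},
    {"slide": [19.7,100,8.6],"dr": [0,0,2.77],"jaw": 40},
    {"slide": [19.7,100,8.6],"dr": [0,0,2.77],"jaw": 40},
  ],
)

```text
clock: 2.1
position: [561.2, -274.6, 200.9]
ee_rot: [0.669, 0.743, 0.0, 0.0]
contact_force: [-0.3, 0.7, 0.2]
gripper_width: 40.0
grasp_force: 0.0
```

```bash
cat >> h.py <<'E'
def cam():
    s=arm.read_state();c=optics.camera_info("wrist");T=np.eye(4)
    T[:3,:3]=R.from_quat(s["ee_rot"]).as_matrix();T[:3,3]=s["position"]
    return T@c["T_tool_cam"],c["camera_matrix"]
def wproj(P,W=None):
    W,K=W if W else cam()
    p=(np.atleast_2d(P)-W[:3,3])@W[:3,:3]*[1,-1,-1]
    return cv2.fisheye.projectPoints(p[:,None],np.zeros(3),np.zeros(3),K,np.zeros(4))[0][:,0]
def crate(q,pts):
    c,s=np.cos(q[2]),np.sin(q[2]);p=np.array(pts,float);return np.c_[q[0]+c*p[:,0]-s*p[:,1],q[1]+s*p[:,0]+c*p[:,1],p[:,2]]
RIM=[[68,90,84],[68,-90,84],[-68,-90,84],[-68,90,84]]
BAR=[[12,40,72],[12,-40,72],[-12,-40,72],[-12,40,72]]
E
python3 - <<'E'
from h import *
W=cam();im=optics.get_image("wrist");cv2.imwrite("pics/w1.png",im)
q=(563.4,-272.5,.101)
for P,c in((RIM,(255,0,255)),(BAR,(0,255,0))):
    p=wproj(crate(q,P),W);print(p)
    cv2.polylines(im,[np.round(p).astype(int)],True,c,1)
cv2.imwrite("pics/w1o.png",im)
plan((563.4,-272.5,200),0.101)
E
```

```text
[[418.99  100.518]
 [402.278 327.445]
 [238.812 326.973]
 [224.52   99.452]]
[[337.835 166.18 ]
 [336.043 267.277]
 [305.776 267.171]
 [305.096 166.027]]
clock 2.15 pos [ 561.261 -274.585  200.913] F [-0.555 -0.002 -0.211] w 40.12109361490837 q [-0.196  0.406 -0.038  0.    -1.127 -2.841]
slide [1.851 2.344 0.914] dr [0.002 0.    0.023]
```

View pics/w1o.png

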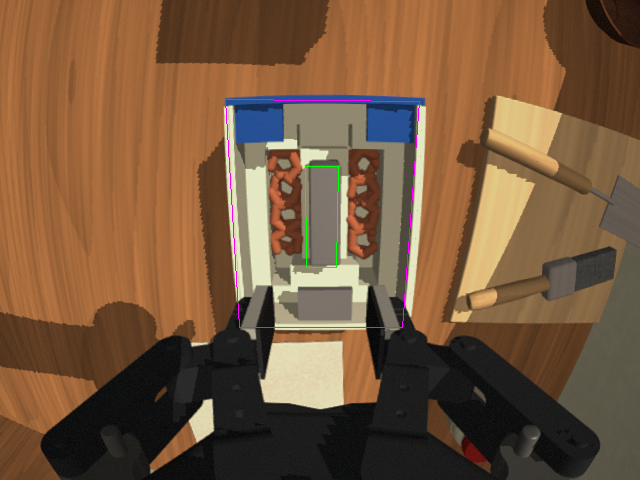

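The wrist view shows the handle crate with the rim at (226,98),(426,98) and the bar about (309–340, 160–265), 3–4 px off the overlay; refining.

Run:
```python
from h import *
W=cam()
o=np.array([[309.5,161],[340,161],[338.5,265.5],[309,265.5]])[[1,2,3,0]]
r=np.array([[426,98],[226,98]])
f=lambda q:np.r_[(wproj(crate(q,BAR),W)-o).ravel(),(wproj(crate(q,[RIM[0],RIM[3]]),W)-r).ravel()]
s=least_squares(f,[563.4,-272.5,.1],x_scale=[1,1,.01]);print(s.x,s.fun.reshape(-1,2))
plan((*s.x[:2],120),s.x[2])
```

```text
[ 565.792 -269.946    0.101] [[ 1.388  2.129]
 [ 0.813 -0.889]
 [-0.034 -0.991]
 [-0.894  1.924]
 [-3.409 -0.399]
 [ 2.053 -2.001]]
clock 2.15 pos [ 561.261 -274.585  200.913] F [-0.555 -0.002 -0.211] w 40.12109361490837 q [-0.196  0.406 -0.038  0.    -1.127 -2.841]
slide [ 4.148  4.972 80.914] dr [0.002 0.    0.026]
```

>>> step_arm(
  motion=[
    {"slide": [4.1,5,20],"dr": [0,0,0.03],"jaw": 40},
    {"slide": [4.1,5,50],"dr": [0,0,0.03],"jaw": 40},
    {"slide": [4.1,5,80],"dr": [0,0,0.03],"jaw": 40},
    {"slide": [4.1,5,105],"dr": [0,0,0.03],"jaw": 40},
    {"slide": [4.1,5,120],"dr": [0,0,0.03],"jaw": 40},
    {"slide": [4.1,5,120],"dr": [0,0,0.03],"jaw": 40},
    {"slide": [4.1,5,120],"dr": [0,0,0.03],"jaw": 40},
    {"slide": [4.1,5,120],"dr": [0,0,0.03],"jaw": 40},
  ],
)

```text
clock: 3.15
position: [566.9, -269.7, 82.0]
ee_rot: [0.671, 0.742, 0.001, 0.001]
contact_force: [0.3, 0.7, 0.0]
gripper_width: 39.8
grasp_force: 0.0
```

Run:
```python
from h import *
W=cam();im=optics.get_image("wrist")
p=wproj(crate((565.8,-270,.101),BAR),W);print(p)
cv2.polylines(im,[np.round(p).astype(int)],True,(0,255,0),1)
cv2.imwrite("pics/w2o.png",im)
plan((565.8,-270,38),.101)
```

```text
[[342.444 207.535]
 [338.504 361.629]
 [291.296 361.531]
 [285.703 207.561]]
clock 3.2 pos [ 566.792 -269.679   81.84 ] F [0.499 0.378 0.532] w 39.59888461644858 q [-0.187  0.524 -0.172  0.    -0.873 -2.854]
slide [-0.19  -1.106 43.838] dr [ 0.014  0.005 -0.002]
```

View pics/w2o.png

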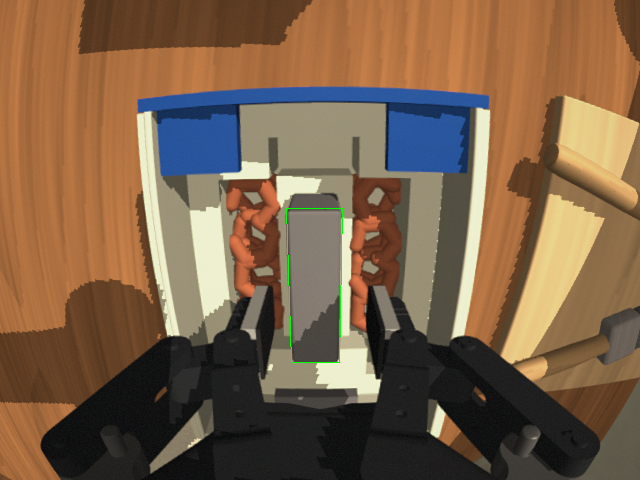

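The bar fits the overlay (288–341, 208–361) closely, with fingers well astride. Descending and closing.

>>> step_arm(
  motion=[
    {"slide": [0,-1,12],"dr": [0,0,0],"jaw": 40},
    {"slide": [0,-1,28],"dr": [0,0,0],"jaw": 40},
    {"slide": [0,-1,40],"dr": [0,0,0],"jaw": 40},
    {"slide": [0,-1,44],"dr": [0,0,0],"jaw": 40},
    {"slide": [0,-1,44],"dr": [0,0,0],"jaw": 40},
    {"slide": [0,-1,44],"dr": [0,0,0],"jaw": 15},
    {"slide": [0,-1,44],"dr": [0,0,0],"jaw": 15},
    {"slide": [0,-1,44],"dr": [0,0,0],"jaw": 15},
  ],
)

```text
clock: 4.2
position: [565.4, -269.7, 37.2]
ee_rot: [0.671, 0.742, 0.0, 0.0]
contact_force: [-0.4, 0.7, 1.6]
gripper_width: 23.0
grasp_force: 61.1
```

```bash
python3 -c "
from h import *
plan((565.8,-270,200),0.101);print(arm.read_state()['grasp_force'])"
```

```text
clock 4.2 pos [ 565.391 -269.679   37.247] F [-0.388  0.659  1.604] w 23.020916308031822 q [-0.187  0.577 -0.212  0.    -0.782 -2.854]
slide [  -0.41     0.474 -162.753] dr [ 0.004  0.002 -0.001]
61.11874580383301
```

>>> step_arm(
  motion=[
    {"slide": [0,0,-5],"dr": [0,0,0],"jaw": 15},
    {"slide": [0,0,-20],"dr": [0,0,0],"jaw": 15},
    {"slide": [0,0,-45],"dr": [0,0,0],"jaw": 15},
    {"slide": [0,0,-75],"dr": [0,0,0],"jaw": 15},
    {"slide": [0,0,-105],"dr": [0,0,0],"jaw": 15},
    {"slide": [0,0,-135],"dr": [0,0,0],"jaw": 15},
    {"slide": [0,0,-155],"dr": [0,0,0],"jaw": 15},
    {"slide": [0,0,-163],"dr": [0,0,0],"jaw": 15},
  ],
)

```text
clock: 5.2
position: [565.4, -269.6, 201.5]
ee_rot: [0.671, 0.742, 0.001, 0.001]
contact_force: [-0.1, -0.2, -5.6]
gripper_width: 23.2
grasp_force: 60.4
```

Run:
```python
from h import *
im=optics.get_image("wrist")
cv2.imwrite("pics/w3.png",im)
plan((500,0,230),.101+1.5)
s=arm.read_state();print(s["wrist_torque"],s["grasp_force"])
```

```text
clock 5.25 pos [ 565.451 -269.703  201.671] F [ 0.221 -1.147 -4.947] w 23.18502174627497 q [-0.187  0.407 -0.034 -0.    -1.127 -2.854]
slide [274.895 -37.949 -28.617] dr [  0.01    0.017 -10.745]
[-0.077  0.039  0.033] 60.40864706039429
```

View pics/w3.png

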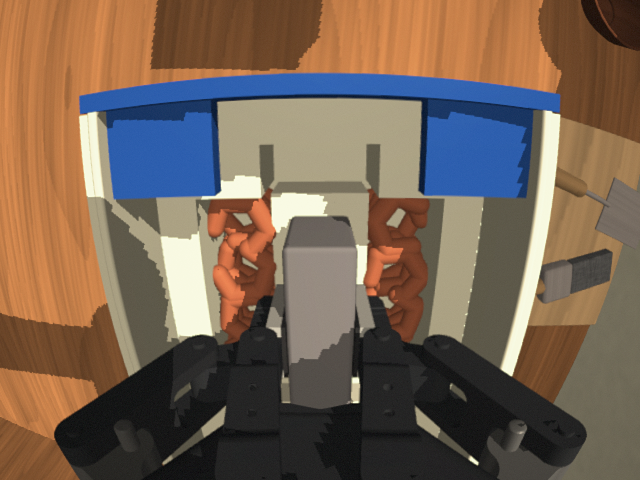

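The crate is held level, its blue end at the picture's top, bar in the fingers (285–355, 215–405).

```bash
python3 -c "
from h import *
plan((520,-80,205),0.101+1.15)"
```

```text
clock 5.25 pos [ 565.451 -269.703  201.671] F [ 0.221 -1.147 -4.947] w 23.18502174627497 q [-0.187  0.407 -0.034 -0.    -1.127 -2.854]
slide [193.308 -26.15   -3.53 ] dr [ 0.013  0.015 -8.239]
```

>>> step_arm(
  motion=[
    {"slide": [10,-1,-1],"dr": [0,0,-0.5],"jaw": 15},
    {"slide": [35,-5,-2],"dr": [0,0,-1.6],"jaw": 15},
    {"slide": [65,-9,-3],"dr": [0,0,-2.8],"jaw": 15},
    {"slide": [95,-13,-3.5],"dr": [0,0,-4],"jaw": 15},
    {"slide": [125,-17,-3.5],"dr": [0,0,-5.2],"jaw": 15},
    {"slide": [155,-21,-3.5],"dr": [0,0,-6.4],"jaw": 15},
    {"slide": [180,-24,-3.5],"dr": [0,0,-7.5],"jaw": 15},
    {"slide": [193,-26,-3.5],"dr": [0,0,-8.24],"jaw": 15},
  ],
)

```text
clock: 6.25
position: [518.7, -79.0, 202.2]
ee_rot: [0.157, 0.988, 0.0, -0.001]
contact_force: [0.3, -0.5, -5.4]
gripper_width: 23.1
grasp_force: 60.3
```

```bash
python3 -c "
from h import *
plan((500,110,205),0.101+2.25)"
```

```text
clock 6.25 pos [518.694 -79.013 202.237] F [ 0.257 -0.501 -5.357] w 23.069114091866744 q [ 0.158  0.24  -0.279 -0.001 -1.054 -2.043]
slide [ 76.335 173.922  -2.646] dr [ 0.007 -0.016 -7.844]
```

>>> step_arm(
  motion=[
    {"slide": [5,11,-1],"dr": [0,0,-0.5],"jaw": 15},
    {"slide": [14,32,-2],"dr": [0,0,-1.5],"jaw": 15},
    {"slide": [26,59,-2.6],"dr": [0,0,-2.7],"jaw": 15},
    {"slide": [38,87,-2.6],"dr": [0,0,-3.9],"jaw": 15},
    {"slide": [50,114,-2.6],"dr": [0,0,-5.1],"jaw": 15},
    {"slide": [62,141,-2.6],"dr": [0,0,-6.3],"jaw": 15},
    {"slide": [71,162,-2.6],"dr": [0,0,-7.2],"jaw": 15},
    {"slide": [76.3,174,-2.6],"dr": [0,0,-7.84],"jaw": 15},
  ],
)

```text
clock: 7.25
position: [501.2, 109.8, 204.8]
ee_rot: [-0.38, 0.925, 0.0, -0.001]
contact_force: [-0.2, -0.5, -5.3]
gripper_width: 23.6
grasp_force: 60.2
```

```bash
python3 -c "
from h import *
plan((501,294,205),0.192+np.pi)"
```

```text
clock 7.25 pos [501.227 109.819 204.811] F [-0.234 -0.462 -5.327] w 23.60363219958246 q [ 0.532  0.218 -0.302 -0.001 -1.053 -1.323]
slide [-129.258  131.206   -0.286] dr [ 0.013 -0.008 -7.045]
```

>>> step_arm(
  motion=[
    {"slide": [-8,8,0],"dr": [0,0,-0.5],"jaw": 15},
    {"slide": [-24,24,0],"dr": [0,0,-1.5],"jaw": 15},
    {"slide": [-45,46,0],"dr": [0,0,-2.7],"jaw": 15},
    {"slide": [-67,69,0],"dr": [0,0,-3.9],"jaw": 15},
    {"slide": [-88,90,0],"dr": [0,0,-5],"jaw": 15},
    {"slide": [-108,110,0],"dr": [0,0,-6],"jaw": 15},
    {"slide": [-122,124,0],"dr": [0,0,-6.7],"jaw": 15},
    {"slide": [-129.5,132,0],"dr": [0,0,-7.05],"jaw": 15},
  ],
)

```text
clock: 8.25
position: [501.6, 294.4, 204.6]
ee_rot: [0.771, -0.637, -0.0, 0.001]
contact_force: [-0.3, 0.2, -5.9]
gripper_width: 23.0
grasp_force: 60.3
```

Run:
```python
from h import *
im=optics.get_image("side")
c=optics.camera_info("side");K=c["camera_matrix"];V=c["view"]
def pr(P):
    p=(P@V[:3,:3].T+V[:3,3])*[1,-1,-1];p=p@K.T;return p[:,:2]/p[:,2:]
s=arm.read_state()["position"]
for q,dz,col in(((502,295,.192),0,(255,0,255)),((s[0],s[1],.192),s[2]+17.5-55,(0,255,0))):
  P=crate(q,RIM)+[0,0,dz]
  cv2.polylines(im,[np.round(pr(P)).astype(int)],True,col,1);print(pr(P).round())
x,y=pr(np.array([[502,295,100.]]))[0].astype(int);print(x,y)
y0=max(y-130,0);x0=max(x-150,0)
cv2.imwrite("pics/s1.png",cv2.resize(im[y0:y0+250,x0:x0+300],None,fx=2.4,fy=2.4,interpolation=cv2.INTER_CUBIC));print(x0,y0)
plan((502,295,119),0.192+np.pi)
```

```text
[[322. 128.]
 [341. 175.]
 [280. 183.]
 [268. 135.]]
[[323.  63.]
 [345. 108.]
 [275. 116.]
 [262.  70.]]
302 148
152 18
clock 8.3 pos [501.904 295.309 204.736] F [ 0.751  1.443 -6.091] w 23.056130606583203 q [ 0.81   0.333 -0.139 -0.001 -1.099 -0.617]
slide [ 0.305 -0.13  85.736] dr [ 0.008 -0.001  0.001]
```

View pics/s1.png

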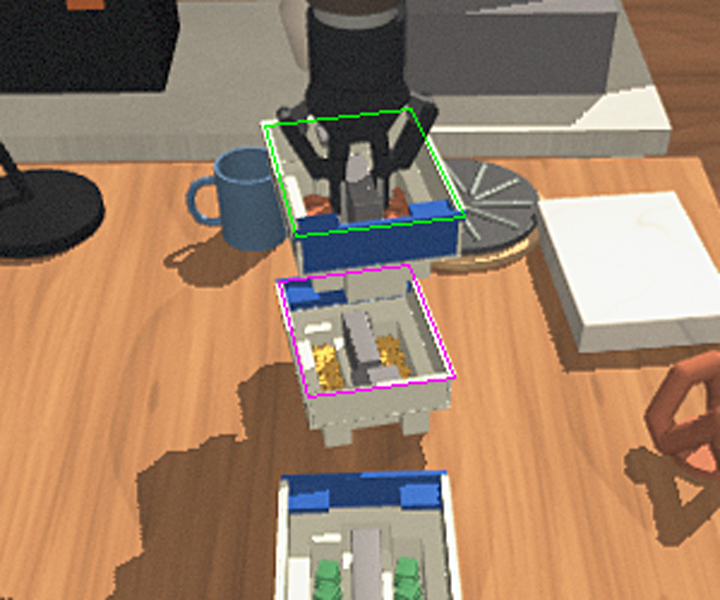

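Held crate (blue end toward -y) matches the green overlay and the star rim the magenta one, to 1–2 mm. Lowering.

>>> step_arm(
  motion=[
    {"slide": [0.3,0,8],"dr": [0,0,0],"jaw": 15},
    {"slide": [0.3,0,24],"dr": [0,0,0],"jaw": 15},
    {"slide": [0.3,0,42],"dr": [0,0,0],"jaw": 15},
    {"slide": [0.3,0,60],"dr": [0,0,0],"jaw": 15},
    {"slide": [0.3,0,72],"dr": [0,0,0],"jaw": 15},
    {"slide": [0.3,0,78],"dr": [0,0,0],"jaw": 15},
    {"slide": [0.3,0,80],"dr": [0,0,0],"jaw": 15},
    {"slide": [0.3,0,80],"dr": [0,0,0],"jaw": 15},
  ],
)

```text
clock: 9.3
position: [502.6, 293.7, 126.2]
ee_rot: [0.771, -0.637, 0.0, -0.0]
contact_force: [0.9, -0.2, -5.8]
gripper_width: 23.4
grasp_force: 60.3
```

```bash
python3 -c "
from h import *
plan((502,295,115.2),0.192+np.pi)"
```

```text
clock 9.3 pos [502.629 293.748 126.248] F [ 0.865 -0.2   -5.754] w 23.36542272267746 q [ 0.807  0.407 -0.243  0.    -0.92  -0.618]
slide [-1.343  0.393 11.048] dr [-0.006  0.003 -0.024]
```

>>> step_arm(
  motion=[
    {"slide": [-1,0.3,2],"dr": [0,0,0],"jaw": 15},
    {"slide": [-1,0.3,4],"dr": [0,0,0],"jaw": 15},
    {"slide": [-1,0.3,6],"dr": [0,0,0],"jaw": 15},
    {"slide": [-1,0.3,8],"dr": [0,0,0],"jaw": 15},
    {"slide": [-1,0.3,9],"dr": [0,0,0],"jaw": 15},
    {"slide": [-1,0.3,10],"dr": [0,0,0],"jaw": 15},
    {"slide": [-1,0.3,10.5],"dr": [0,0,0],"jaw": 15},
    {"slide": [-1,0.3,10.5],"dr": [0,0,0],"jaw": 15},
  ],
)

```text
clock: 10.3
position: [501.9, 294.5, 115.3]
ee_rot: [0.771, -0.637, 0.0, -0.0]
contact_force: [-0.1, 1.3, -5.2]
gripper_width: 22.9
grasp_force: 60.5
```

```bash
python3 -c "
from h import *
plan((502,295,115.2),0.192+np.pi)"
```

```text
clock 10.3 pos [501.888 294.495 115.343] F [-0.122  1.289 -5.162] w 22.94239342323213 q [ 0.809  0.42  -0.255  0.    -0.896 -0.62 ]
slide [-0.475 -0.204  0.143] dr [-0.001  0.    -0.024]
```

>>> step_arm(
  motion=[
    {"slide": [0,0,0.4],"dr": [0,0,0],"jaw": 15},
    {"slide": [0,0,0.8],"dr": [0,0,0],"jaw": 15},
    {"slide": [0,0,1.2],"dr": [0,0,0],"jaw": 15},
    {"slide": [0,0,1.5],"dr": [0,0,0],"jaw": 15},
    {"slide": [0,0,1.5],"dr": [0,0,0],"jaw": 15},
    {"slide": [0,0,1.5],"dr": [0,0,0],"jaw": 15},
    {"slide": [0,0,1.5],"dr": [0,0,0],"jaw": 15},
    {"slide": [0,0,1.5],"dr": [0,0,0],"jaw": 15},
  ],
)

```text
clock: 11.3
position: [501.9, 294.5, 115.2]
ee_rot: [0.771, -0.637, 0.0, -0.0]
contact_force: [-4.2, -1.2, 6.2]
gripper_width: 23.6
grasp_force: 61.8
```

Contact at exactly the expected height (78 mm). Release.

>>> step_arm(
  motion=[
    {"slide": [0,0,0],"dr": [0,0,0],"jaw": 15},
    {"slide": [0,0,0],"dr": [0,0,0],"jaw": 40},
    {"slide": [0,0,0],"dr": [0,0,0],"jaw": 40},
    {"slide": [0,0,0],"dr": [0,0,0],"jaw": 40},
    {"slide": [0,0,0],"dr": [0,0,0],"jaw": 40},
    {"slide": [0,0,-5],"dr": [0,0,0],"jaw": 40},
    {"slide": [0,0,-15],"dr": [0,0,0],"jaw": 40},
    {"slide": [0,0,-30],"dr": [0,0,0],"jaw": 40},
  ],
)

```text
clock: 12.3
position: [501.9, 294.5, 144.7]
ee_rot: [0.771, -0.637, 0.0, 0.0]
contact_force: [0.3, -0.3, 0.0]
gripper_width: 39.9
grasp_force: 0.0
```

>>> step_arm(
  motion=[
    {"slide": [0,0,-15],"dr": [0,0,0],"jaw": 40},
    {"slide": [0,0,-35],"dr": [0,0,0],"jaw": 40},
    {"slide": [0,0,-60],"dr": [0,0,0],"jaw": 40},
    {"slide": [0,0,-90],"dr": [0,0,0],"jaw": 40},
    {"slide": [0,0,-115],"dr": [0,0,0],"jaw": 40},
    {"slide": [0,0,-130],"dr": [0,0,0],"jaw": 40},
    {"slide": [0,0,-130],"dr": [0,0,0],"jaw": 40},
    {"slide": [0,0,-130],"dr": [0,0,0],"jaw": 40},
  ],
)

```text
clock: 13.3
position: [501.3, 294.2, 272.7]
ee_rot: [0.771, -0.637, -0.0, 0.001]
contact_force: [-0.5, -0.2, -0.4]
gripper_width: 40.4
grasp_force: 0.0
```

Run:
```python
from h import *
s=arm.read_state();print(s["clock"],s["position"],s["contact_force"],s["gripper_width"])
im=optics.get_image("side")
cv2.imwrite("pics/s2.png",cv2.resize(im[18:268,152:452],None,fx=2.4,fy=2.4,interpolation=cv2.INTER_CUBIC))
```

```text
13.3 [501.333 294.164 272.717] [-0.472 -0.154 -0.428] 40.37901815086559
```

View pics/s2.png

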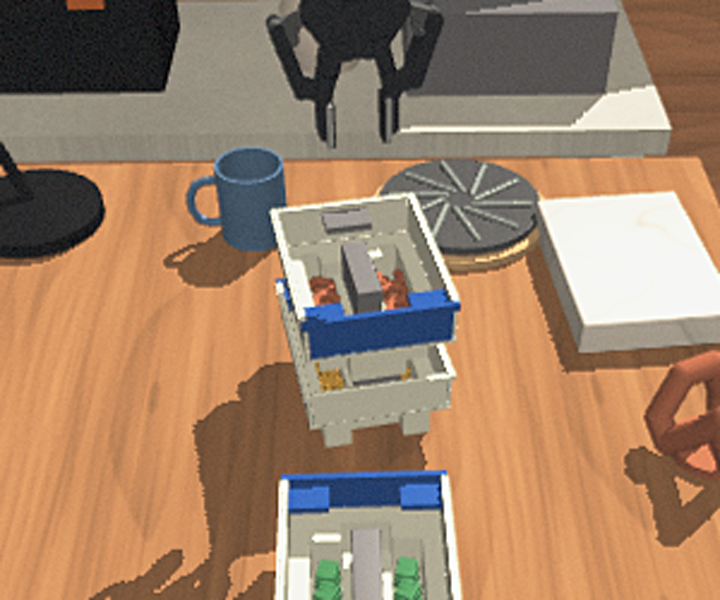

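The upper crate stands on the star crate, rim at about (272,210),(412,195),(459,303),(305,321), fingers clear; check these against the level-stacked projection.

Run:
```python
from h import *
c=optics.camera_info("side");K=c["camera_matrix"];V=c["view"]
for dz in(78,84,70):
    P=crate((502,294.5,.192),RIM)+[0,0,dz]
    p=(P@V[:3,:3].T+V[:3,3])*[1,-1,-1];p=p@K.T;p=p[:,:2]/p[:,2:]
    print(dz,((p-[152,18])*2.4).round().tolist())
```

```text
78 [[410.0, 196.0], [457.0, 307.0], [302.0, 328.0], [272.0, 213.0]]
84 [[410.0, 191.0], [457.0, 301.0], [302.0, 322.0], [271.0, 207.0]]
70 [[410.0, 204.0], [457.0, 315.0], [303.0, 336.0], [273.0, 220.0]]
```

Run:
```python
from h import *
c=optics.camera_info("side");K=c["camera_matrix"];V=c["view"]
im=optics.get_image("side");f=7
o=cv2.resize(im[90:205,255:355],None,fx=f,fy=f,interpolation=cv2.INTER_CUBIC)[:600]
o=cv2.resize(im[95:180,255:355],None,fx=f,fy=f,interpolation=cv2.INTER_CUBIC)
for q,dz,col in(((502,294.5,.192),78,(0,255,0)),((502,295,.192),0,(255,0,255))):
    P=crate(q,RIM)+[0,0,dz]
    p=(P@V[:3,:3].T+V[:3,3])*[1,-1,-1];p=p@K.T;p=(p[:,:2]/p[:,2:]-[255,95]+.5)*f
    cv2.polylines(o,[p.round().astype(int)],True,col,1)
cv2.imwrite("pics/s3.png",o)
```

```text
(no output)
```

View pics/s3.png

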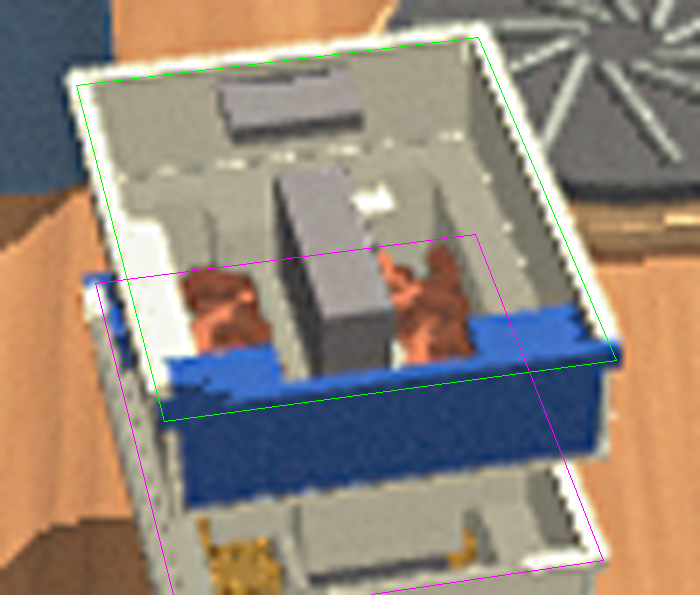

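The rim sits uniformly ~15 px (≈2 mm, calibration offset also seen at the star's front rim) above the overlay at all four corners, so it is level and at the right height. Handing in.

```bash
python3 -c "
from bench import arm
print(arm.job_done())"
```

```text
the job is handed in; nothing more can be done
None
```

I turned the handle crate half round, set it level on the star crate's lugs at the expected 78 mm, and let go of it. I then handed the job in at about 13 s; no verdict was returned.

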